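# Gauge a bush with a go/no-go plug

## Robot

A 7-joint arm with a two-finger parallel gripper is mounted at the origin on a cart in front of the work surface, level with it; the furniture and walls round the work are solid. World frame = base frame: x ahead of the robot, y to its left, z up, the work surface at z = 0. Lengths are in m, angles in rad, forces in N, time in s.
With the tool pointing down it reaches from about 0.35 to 0.9 m from the base axis. Payload 8.1 kg.
Tool frame: the origin (TCP) lies on the centre line of the jaws, within the pads' length; the fingertips stand 19 mm ahead of it and the grasp point (between the pads) is the TCP (arm.tip_reach is the distance from the TCP to the fingertips, in m); z points along the fingers, y is the line along which they close (so a half turn about z gives the same grasp; the last joint's range is limited). The gripper opens to 92 mm and grips with 3 to 60 N. Pads are 19 mm wide; open, the fingers measure 130 mm over their backs; the gripper's body (75 mm by 190 mm) begins 47 mm behind the grasp point.
Start: joints at [1.056, 0.434, 0.025, 1.573, -0.012, 1.134, -0.075], TCP at [0.25, -0.573, 0.217] pointing down, gripper open.
Joint ranges: [-2.62, 2.62], [-0.44, 2.09], [-1.27, 1.32], [0.08, 2.57], [-1.32, 4.46], [0.12, 2], [-2.74, 2.74]. Speed limits (rad/s): [2.22, 2.22, 3.01, 3.01, 3.14, 3.14, 3.14].

## Interface

Orientations are given as a rotation vector (axis times angle).
In Python, from cell import arm gives the robot as it stands.
- The arm moves only by the tool arm_command, never from a script. Its argument "targets" is a list that holds one entry, the list of rows, each a list of 6 numbers: the shift along the tool's x, y, z in m, then the turn, a rotation vector about the tool's x, y, z in rad. A call has 1 to 10 rows; each row shifts and turns the commanded pose from where the row before left it, along the tool's axes as they then stand; what a row does not reach is not made up. A row lasts 1/8 s, in which the tool goes at most 62.5 mm and 10.7 degrees, less where a joint would pass 70% of its speed; a pose out of reach is approached as far as the arm can. A call with a gripper value outside its range is refused whole. "jaw" is the finger opening in m, from 0 to 0.0918, set as the call begins (left out, the last holds). The fingers move at their own pace and stop on an object; "newtons" is the grip in N (left out, the last holds). Time passes only in rows, so rows that do not move let the fingers close. It gives the time, the measured TCP pose, the force, the opening and the grip force at its end, in the units of the state.
- arm.observe(): the state, without advancing time (a new reading comes with each control period).
- arm.get_image(name): name is "scene" or "top"; returns a dict with "pixels" (420x560x3 uint8, red, green, blue), "z_map" (420x560 float32, m along the optical axis (not along the pixel's ray), 0 where there is no reading), "fx", "fy", "cx", "cy" (pixels), "dist" ([k1, k2, p1, p2, k3] as OpenCV has them; the pictures are not rectified), "xyz" and "rotation" of the camera in the world. Camera axes: x right, y down, z forward; pixel columns grow to the right and rows downward; lengths in m; the calibration is good to about 2 mm. A picture is of the moment at which its call begins.
- arm.sign_off(): hands the job in; it is judged then, once.
The state is a dict: "clock": time; "joints": joint angles; "dq": joint speeds; "joint_efforts": joint torques, N m; "position": TCP position; "ee_rot": TCP orientation; "force": force on the tool from outside, world axes, zero at the start; "ft_torque": the same for the moment, N m; "width": opening from 0.0 (shut) to 1.0 (fully open); "gripper_force": force on a finger pad.
Only numpy, scipy, OpenCV 4.12 (cv2) and the standard library are available. Lean on these libraries where they do the work, as an engineer would, in place of code of your own. Each camera call takes 0.05 s, during which the arm holds its last target. There are 200 camera calls.

## Task

Check the bore of the brass bush in the grey bearing block with the double-ended plug gauge: push the long green-ringed go end fully home until its guard meets the bush, and draw it out; then offer up the short red-ringed no-go end to the same bore and press it lightly, about 10 N for a second, centred in the countersink to confirm that it will not enter. Feel your way in: the bore is not in the middle of the bush, and the gauge must never be pushed against the block with more than 25 N. Then lay the gauge back in its wooden rest, let go, and leave the oil can, loupe and vial where they stand.

Things in the scene. Friction and masses are not known exactly. Their poses are not given: they have to be found in the camera images.
- gauge: Double-ended plug gauge, 134 mm long, about 160 g, lying level in the wooden rest. Origin on its axis, mid-handle; +x along the axis to the go end. Handle: aluminium hexagon bar 16 mm across flats, x = -35 to 35 mm, flats facing +y and -y upright as it lies: grasp them from above at the middle (free between the rest's uprights: x = -25 to 25 mm). Guard discs 34 mm across, 5 mm thick at its ends.
- go_tip (a point): Centre of the end face of the go plug, 78 mm along the gauge's +x. The go plug (green guard) is 20 mm in diameter and 38 mm long, its end bevelled 2.5 mm at 45 degrees.
- nogo_tip (a point): Centre of the end face of the no-go plug, 56 mm along the gauge's -x. The no-go plug (red guard) is 24 mm in diameter and 16 mm long, its end flat with a sharp rim.
- block: Grey bearing block, fixed, foot 76 x 100 x 14 mm (screw heads and ribs on it up to 29 mm high), with an upright 32 mm thick (x = -16 to 16 mm), 64 mm wide, top at 97 mm. Origin at the centre of its underside; x parallel to the level bore, the -x face looks to the robot; z up. A brass bush of 42 mm outside diameter sits in the upright, flush with both faces.
- bush_mark (a point): Centre of the round brass bush (not of its bore), midway between its faces, 65 mm above the worktop; axes as the block's. The bore, 21.2 mm in diameter and right through, runs parallel to x but 5 mm off this point, in an unmeasured direction that differs each time: left, right or upward, at most 30 degrees below level.
- rest: Wooden rest for the gauge, fixed, base 90 x 56 x 10 mm, with two uprights 6 mm thick at x = -28 and 28 mm that carry the handle in open 120 degree vees, lips 48 mm high. Origin at the centre of its underside; x along the resting gauge, z up.
- rest_seat (a point): Where the gauge's origin lies when it rests in the vees: 50 mm above the worktop, midway between the uprights; axes as the rest's. The handle has about 4 mm of play either way along x.
- oil_can: red oil can, 68 mm in diameter, 118 mm high, loose bystander; origin at the centre of its underside
- loupe: black eye loupe, 39 mm in diameter, 33 mm high, loose bystander; origin at the centre of its underside
- vial: glass vial with cork, 24 mm in diameter, 54 mm high, loose bystander; origin at the centre of its underside
- bush_face (a point): Centre of the bush's face towards the robot, 16 mm along the block's -x from bush_mark. At each face the bore has a 45 degree countersink opening to 30 mm, 4.4 mm deep. A centred no-go plug stops on it with its end 3 mm below the face; the go plug goes in until its guard meets the face, its end then 6 mm out of the far face.

How it is judged:
On the way, in this order (a step that is already met when the one before it is completed fails the run):
1. the go end is fully home in the bore: its end at least 3.5 mm out of the far face (6 mm when the guard meets the bush) (((x of go_tip in the frame of bush_mark above 0.0195 m and x of gauge in the frame of bush_mark below -0.04 m and y of go_tip in the frame of bush_mark between -0.008 and 0.008 m and z of go_tip in the frame of bush_mark between -0.008 and 0.008 m and angle between the x axis of gauge and the x axis of bush_mark, either way round below 0.12 rad) or (x of go_tip in the frame of bush_mark below -0.0195 m and x of gauge in the frame of bush_mark above 0.04 m and y of go_tip in the frame of bush_mark between -0.008 and 0.008 m and z of go_tip in the frame of bush_mark between -0.008 and 0.008 m and angle between the x axis of gauge and the x axis of bush_mark, either way round below 0.12 rad))), for 0.1 s.
2. the no-go end is pressed into the countersink of the bore with more than 4 N for 0.3 s, its end 1.5 to 6 mm below the face (about 3 mm when centred), the gauge in line with the bore (contact force between gauge and block above 4 N and angle between the x axis of gauge and the x axis of bush_mark, either way round below 0.12 rad and ((x of nogo_tip in the frame of bush_mark between -0.0145 and -0.01 m and x of gauge in the frame of bush_mark below -0.04 m) or (x of nogo_tip in the frame of bush_mark between 0.01 and 0.0145 m and x of gauge in the frame of bush_mark above 0.04 m)) and y of nogo_tip in the frame of bush_mark between -0.008 and 0.008 m and z of nogo_tip in the frame of bush_mark between -0.008 and 0.008 m), for 0.3 s.
At the end, for the whole second after the job is handed in: The gauge lies at rest in both vees of the wooden rest, either way round: its middle within 10 mm of the seat, its height within 3 mm, its axis within 0.12 rad of the rest's; it is released (horizontal distance between gauge and rest_seat below 0.01 m and height (world z) of gauge between 0.047 and 0.053 m and angle between the x axis of gauge and the x axis of rest, either way round below 0.12 rad and contact force between gauge and rest above 0.3 N and contact force between gauge and the fingers below 0.05 N and linear speed of gauge below 0.02 m/s); the robot touches nothing.
It fails at once if the gauge is pressed against the block or bush with more than 25 N (contact force between gauge and block above 25 N).
It fails at once if the oil can, loupe or vial is moved more than 20 mm (distance of any of oil_can, loupe, vial from where it was at the start of the episode above 0.02 m).
It also fails if it takes over 72 s, if anything falls off the work surface, if the arm or the gripper's body presses on something with over 40 N, if the wrist force passes 120 N, or if a joint passes its speed limit or range.

## Working session

There is one attempt and no reset: what is moved stays moved. The work goes in short steps, Python scripts to look and compute and a tool call to move; the robot and the scene stay as the last step left them, time stands still between calls to the robot, and variables do not carry over. Pictures are saved under pics/ and viewed, at most 10 in all, crops included, and the job is handed in when it is done.

Besides the shell and the picture viewer there is one more tool, called after "Request:" as name(argument=value, ...), one argument or row to a line, values as JSON. arm_command: Moves the arm, as the interface text tells. Its arguments: {"type":"object","properties":{"targets":{"type":"array","items":{"type":"array","items":{"type":"array","items":{"type":"number"}}}},"jaw":{"type":"number"},"newtons":{"type":"number"}},"required":["targets"]}

```bash
ls; mkdir -p pics
python3 - <<'E'
from cell import arm
import cv2,numpy as np
for n in("scene","top"):
    im=arm.get_image(n); np.savez(f"{n}0.npz",**im)
    cv2.imwrite(f"pics/{n}0.png",im["pixels"][:,:,::-1])
    print(n,im["fx"],im["fy"],im["cx"],im["cy"],im["dist"],im["xyz"],np.array(im["rotation"]).tolist())
print(arm.observe())
E
```

```text
pics
scene 452.1036522050842 452.1036522050842 270.9044434789582 214.28180220213267 [-0.08088904  0.          0.          0.          0.        ] [ 0.03793829 -0.58027255  0.58364653] [-2.05216389355108, 0.6128680622582126, -0.3120344579771882]
top 536.0685412284029 536.0685412284029 274.7929048085524 216.94196958279574 [-0.06583636  0.          0.          0.          0.        ] [0.3827358  0.14649381 1.18252666] [-2.1600381002050613, 2.1565371402980604, -0.14295714168987528]
{'clock': 0.1, 'joints': array([ 1.05641908,  0.43510847,  0.024999  ,  1.57395539, -0.01158563,
        1.13398309, -0.07510166]), 'dq': array([-0.00103383, -0.00088329,  0.00106605, -0.00351828,  0.00052294,
        0.00115036,  0.00010775]), 'joint_efforts': array([ 4.39105599e-03, -6.69125319e+01,  9.88995619e-01, -3.15144968e+01,
       -6.03414397e-02,  3.74777592e-02,  1.20555874e-04]), 'position': array([ 0.24990955, -0.57238593,  0.21617122]), 'ee_rot': array([-3.07405056e+00, -6.41869044e-01,  6.37816748e-04]), 'force': array([ 0.7505281 , -0.13988886,  0.8252824 ]), 'ft_torque': array([-0.03595343, -0.05169938, -0.00023548]), 'gripper_force': 0.0, 'width': 1.0003215367586624}
```

View pics/scene0.png

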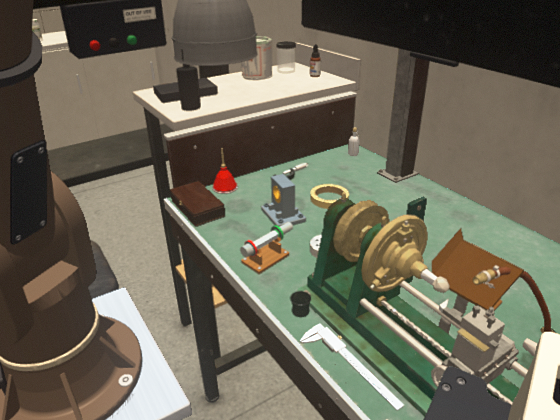

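View pics/top0.png

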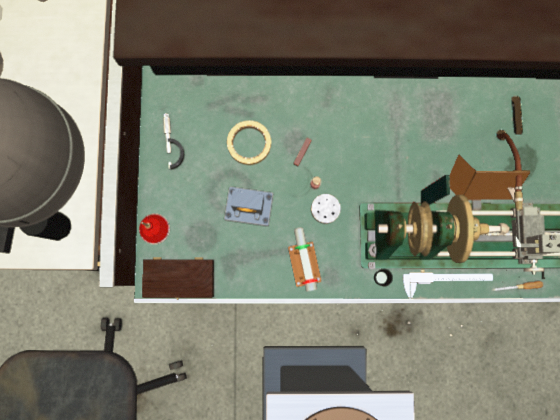

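```bash
cat > h.py <<'E'
import numpy as np,cv2
from scipy.spatial.transform import Rotation as R
def load(f): return dict(np.load(f))
def K(im): return np.array([[im["fx"],0,im["cx"]],[0,im["fy"],im["cy"]],[0,0,1.]])
def rot(im):
    r=np.array(im["rotation"]); return r if r.shape==(3,3) else R.from_rotvec(r).as_matrix()
def rays(im,uv):
    p=cv2.undistortPoints(np.array(uv,float).reshape(-1,1,2),K(im),np.array(im["dist"],float))[:,0]
    return np.c_[p,np.ones(len(p))]@rot(im).T
def cloud(im):
    v,u=np.mgrid[0:420,0:560]; r=rays(im,np.c_[u.ravel(),v.ravel()])
    return (np.array(im["xyz"])+r*im["z_map"].reshape(-1,1)).reshape(420,560,3)
def onplane(im,uv,z):
    r=rays(im,uv); c=np.array(im["xyz"]); return c+r*((z-c[2])/r[:,2:])
E
python3 - <<'E'
from h import *
s=load("scene0.npz");t=load("top0.npz")
a=cv2.resize(s["pixels"][170:280,225:335],None,fx=5,fy=5,interpolation=cv2.INTER_CUBIC)
b=cv2.resize(t["pixels"][170:305,215:340],None,fx=4,fy=4,interpolation=cv2.INTER_CUBIC)
b=cv2.copyMakeBorder(b,0,10,0,0,cv2.BORDER_CONSTANT)
# cameras side by side fit in 800x600
a=cv2.resize(s["pixels"][165:275,235:315],(400,550),interpolation=cv2.INTER_CUBIC)
b=cv2.resize(t["pixels"][178:298,217:337],(396,396),interpolation=cv2.INTER_CUBIC)
c=np.zeros((550,796,3),np.uint8);c[:,:400]=a;c[:396,400:]=b
cv2.imwrite("pics/crop1.png",c[:,:,::-1])
P=cloud(t);S=cloud(s)
for n,im,C in(("top",t,P),("scene",s,S)):
    hsv=cv2.cvtColor(im["pixels"],cv2.COLOR_RGB2HSV)
    roi=np.zeros((420,560),bool)
    if n=="top": roi[225:298,285:330]=1
    else: roi[215:275,235:300]=1
    H,Sa,V=[hsv[...,i].astype(int) for i in range(3)]
    for nm,m in(("green",(H>50)&(H<80)&(Sa>150)),("red",((H<5)|(H>172))&(Sa>150)&(V>120))):
        m=m&roi; v,u=np.nonzero(m)
        if len(u): print(n,nm,len(u),u.mean().round(1),v.mean().round(1),np.median(C[m],0).round(4),C[m].min(0).round(3),C[m].max(0).round(3))
    z=C[...,2]
    if n=="top":
        r=np.zeros_like(roi); r[180:230,215:280]=1
        m=r&(abs(z-.097)<.006); q=C[m]; print("upright top",len(q),q.mean(0))
        print(cv2.minAreaRect((q[:,:2]*1000).astype(np.float32)))
        m=r&(abs(z-.014)<.004); q=C[m]; print("foot",len(q)); print(cv2.minAreaRect((q[:,:2]*1000).astype(np.float32)))
        m=roi&(z>.04)&(z<.075); q=C[m]; print("gauge",len(q));print(cv2.minAreaRect((q[:,:2]*1000).astype(np.float32)))
        m=roi&(z<.018)&(z>.005); q=C[m]; print("base",len(q));print(cv2.minAreaRect((q[:,:2]*1000).astype(np.float32)))
        for u,v in((153,228),(383,278),(316,183),(325,208),(248,141)): print(u,v,C[v,u].round(3))
E
```

```text
top green 16 302.4 246.5 [0.4627 0.0828 0.0627] [0.461 0.071 0.056] [0.467 0.094 0.07 ]
top red 36 309.2 280.9 [0.3916 0.0697 0.0648] [0.388 0.055 0.05 ] [0.396 0.082 0.071]
upright top 497 [0.55744814 0.19930952 0.09676485]
((557.7496337890625, 199.32337951660156), (64.13580322265625, 32.565025329589844), 81.57780456542969)
foot 712
((557.6470947265625, 199.54638671875), (99.85887145996094, 76.270263671875), 81.78201293945312)
gauge 643
((439.3418273925781, 78.400390625), (133.73483276367188, 32.60153579711914), 12.57377815246582)
base 635
((438.08135986328125, 73.29373168945312), (90.88136291503906, 147.9319305419922), 85.87166595458984)
153 228 [0.503 0.399 0.053]
383 278 [ 0.398 -0.096  0.009]
316 183 [0.6   0.052 0.054]
325 208 [0.55  0.031 0.026]
248 141 [0.383 0.146 1.183]
scene green 17 278.5 228.6 [0.4644 0.0774 0.0619] [0.46  0.066 0.005] [0.512 0.167 0.066]
scene red 29 252.4 244.6 [0.3908 0.0593 0.0617] [0.385 0.052 0.   ] [0.436 0.154 0.067]
```

View pics/crop1.png

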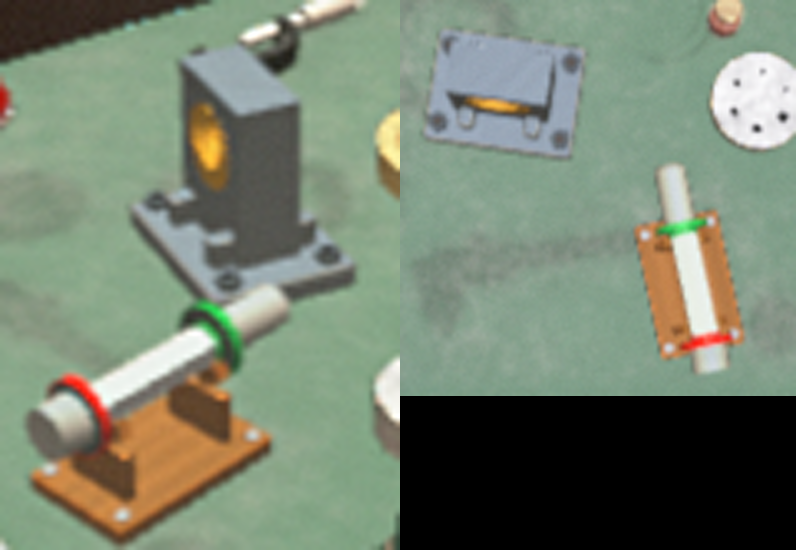

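Run:
```python
from h import *
s=load("scene0.npz");t=load("top0.npz")
yaw=np.radians(-8.3);O=np.array([.5577,.1994,0])
Rb=R.from_euler('z',yaw).as_matrix()
for n,im in(("scene",s),("top",t)):
    L=(cloud(im)-O)@Rb*1000; x,y,z=L[...,0],L[...,1],L[...,2]
    m=(abs(y)<24)&(z>42)&(z<88)&(x>-25)&(x<14); v,u=np.nonzero(m)
    hsv=cv2.cvtColor(im["pixels"],cv2.COLOR_RGB2HSV)
    if n=="scene":
        f=m&(abs(x+16)<4)&(hsv[...,1]<90); print("face x",np.median(x[f]))
    for a,b in zip(v,u):
        if hsv[a,b,1]>110: print(n,a,b,"x%.1f y%.1f z%.1f"%tuple(L[a,b]),hsv[a,b],end=" | ")
    print()
# gauge handle
P=cloud(t);q=P[225:298,285:330].reshape(-1,3);q=q[(q[:,2]>.04)&(q[:,2]<.075)]
g=np.array([.4286,.076]);th=np.radians(12.57)
for _ in range(4):
    d=np.array([np.cos(th),np.sin(th)]);n_=np.array([-d[1],d[0]])
    a=(q[:,:2]-g)@d;b=(q[:,:2]-g)@n_
    print("x range",a.min(),a.max(),"yaw",np.degrees(th),g)
    m=(abs(a)<.028)&(abs(b)<.012); 
    bins=np.arange(-.028,.029,.004);X=[];Y=[]
    for l in bins[:-1]:
        k=m&(a>=l)&(a<l+.004); X.append(a[k].mean());Y.append((b[k].max()+b[k].min())/2)
    p=np.polyfit(X,Y,1); th+=np.arctan(p[0]); g=g+n_*p[1]
print("h",q[m][:,2].max(), np.percentile(q[m][:,2],[50,90]))
hs=cv2.cvtColor(t["pixels"],cv2.COLOR_RGB2HSV)[225:298,285:330]
qq=P[225:298,285:330]; m=(hs[...,0]<20)&(hs[...,0]>6)&(hs[...,1]>110)&(qq[...,2]<.016)&(qq[...,2]>.006)
print("restbase",cv2.minAreaRect((qq[m][:,:2]*1000).astype(np.float32)))
```

```text
face x -19.02172043969003
scene 186 274 x-20.1 y8.8 z80.9 [ 17 147 113] | scene 186 275 x-19.6 y4.2 z83.0 [ 18 173 136] | scene 186 276 x-20.2 y-2.8 z86.5 [ 19 150 148] | scene 187 273 x-19.5 y16.1 z74.6 [ 18 140 106] | scene 187 274 x-18.0 y13.6 z75.4 [ 18 170 120] | scene 187 275 x-16.6 y11.0 z76.3 [ 19 174 123] | scene 187 276 x-20.8 y-4.0 z84.6 [ 20 174 160] | scene 187 277 x-19.3 y-6.4 z85.4 [ 18 131 134] | scene 188 273 x-19.4 y16.4 z71.7 [ 17 140 111] | scene 188 274 x-17.8 y14.1 z72.5 [ 18 175 124] | scene 188 275 x-17.3 y9.6 z74.5 [ 18 163 122] | scene 188 276 x-14.0 y11.0 z73.0 [ 18 172 123] | scene 188 277 x-18.2 y-3.8 z81.2 [ 17 139 114] | scene 189 273 x-20.0 y15.2 z69.8 [ 18 158 118] | scene 189 275 x-15.7 y13.2 z69.7 [ 18 168 129] | scene 189 276 x-14.5 y10.1 z70.9 [ 18 172 132] | scene 189 277 x-21.5 y-10.9 z82.9 [ 18 178 132] | scene 189 278 x-19.8 y-13.0 z83.5 [ 19 131 123] | scene 190 273 x-19.0 y17.5 z65.7 [ 17 161 133] | scene 190 274 x-18.4 y13.1 z67.7 [ 18 184 154] | scene 190 275 x-16.0 y12.5 z67.4 [ 18 182 154] | scene 190 276 x-13.3 y12.8 z66.6 [ 19 185 163]
[... 5513 characters left out ...]
 x-17.0 y-13.1 z57.1 [ 18 174 129] | top 211 253 x-16.2 y-15.0 z53.5 [ 18 168 108] | top 211 254 x-16.4 y-17.3 z57.2 [ 18 178 110] | top 211 255 x-16.1 y-19.4 z57.2 [ 17 159 112] | 
x range -0.055860353056638626 0.07787382410616396 yaw 12.57 [0.4286 0.076 ]
x range -0.055851859764279824 0.07786565097633726 yaw 12.472702578238264 [0.42859196 0.07603604]
x range -0.05585181249146859 0.07786560529486247 yaw 12.47216615753696 [0.42859194 0.07603615]
x range -0.05585181223049251 0.07786560504266589 yaw 12.472163196307212 [0.42859194 0.07603615]
h 0.0632951257412302 [0.05620929 0.05881688]
restbase ((429.6759033203125, 76.00712585449219), (87.89440155029297, 55.20699691772461), 12.046809196472168)
```

Run:
```python
from h import *
s=load("scene0.npz");t=load("top0.npz")
yaw=np.radians(-8.3);O=np.array([.5577,.1994,0]);Rb=R.from_euler('z',yaw).as_matrix()
for n,im in(("scene",s),("top",t)):
    L=(cloud(im)-O)@Rb*1000
    v,u=np.mgrid[0:420,0:560]
    r=rays(im,np.c_[u.ravel(),v.ravel()])@Rb; c=(np.array(im["xyz"])-O)@Rb*1000
    hsv=cv2.cvtColor(im["pixels"],cv2.COLOR_RGB2HSV)
    xf=-16.3
    if n=="scene":
        m=(abs(L[...,1])<30)&(L[...,2]>42)&(L[...,2]<90)&(abs(L[...,0]+19)<4)&(hsv[...,1]<90); xf=np.median(L[m][:,0])-.3
        A=np.c_[L[m][:,1:],np.ones(m.sum())]; print(np.linalg.lstsq(A,L[m][:,0],rcond=None)[0],np.std(L[m][:,0]))
    p=(c+r*((xf-c[0])/r[:,:1])).reshape(420,560,3)
    near=(np.hypot(p[...,1],p[...,2]-65)<27)
    br=near&(hsv[...,1]>110)&(hsv[...,0]>12)&(hsv[...,0]<25)
    rec=near&(L[...,0]>xf+1.5)&(np.hypot(p[...,1],p[...,2]-65)<22)
    b=br|rec
    print(n,xf,"bush",b.sum(),p[b][:,1:].mean(0),p[b][:,1:].min(0),p[b][:,1:].max(0),"rec",rec.sum(),p[rec][:,1:].mean(0),p[rec][:,1:].min(0),p[rec][:,1:].max(0))
    if n=="scene":
        for a in range(180,206): print(a,' '.join(("%5.1f"%(L[a,k,0]-xf) if near[a,k] else "  .  ")+("b" if br[a,k] else " ") for k in range(270,284)))
        a,k=np.nonzero(near); print([(int(q),p[q,277,1:].round(1).tolist()) for q in (186,194,202)],p[194,272:282,1].round(1))
```

```text
[-7.71465691e-03  7.42160851e-03 -1.97080757e+01] 0.9778823597871962
scene -19.66084615724506 bush 101 [-2.86629941 65.76222872] [-23.17941294  44.52969672] [16.56089709 85.86120991] rec 37 [2.53388389e-02 6.97791381e+01] [-12.13938112  55.70936779] [15.4087893  85.80782427]
180   .      .      .      .      .      .      .      .      .      .      .      .      .      .   
181   .      .      .      .      .      .      .      .      .      .      .      .      .      .   
182   .      .      .      .      .      .      .      .      .      .      .      .      .      .   
183   .      .      .      0.5    0.0    0.7    .      .      .      .      .      .      .      .   
184   .      .      0.2    1.3   -0.0    1.0   -0.0    .      .      .      .      .      .      .   
185   .      .      0.6    2.0    0.1    2.6    0.9    .      .      .      .      .      .      .   
186   .      .      0.6   -0.1   -0.4b   0.1b  -0.5b   1.1    .      .      .      .      .      .   
187   .      .     -0.2    0.2b   1.7b   3.1b  -1.1b   0.4b   0.2    .      .      .      .      .   
188   . 
[... 1437 characters left out ...]
    .      .      .     -0.6    0.2    0.5b  -0.8b   0.5b   1.0    .      .      .   
203   .      .      .      .      .      .      0.5   -0.0   -0.7    0.4    0.3    .      .      .   
204   .      .      .      .      .      .      .      0.4    2.2    0.9    .      .      .      .   
205   .      .      .      .      .      .      .      .      .      .      .      .      .      .   
[(186, [-7.3, 88.5]), (194, [-6.5, 67.0]), (202, [-5.8, 44.9])] [ 22.5  16.6  10.7   4.9  -0.9  -6.5 -12.1 -17.7 -23.2 -28.6]
top -16.3 bush 49 [-0.35510184 62.1142516 ] [-19.97590278  39.92317376] [19.74077636 85.0198584 ] rec 10 [ 2.22801139 73.96408596] [-7.38787112 67.32619911] [11.88953368 80.55033053]
```

```bash
cat >> h.py <<'E'
def T(pos,yaw): # tool down, tool x at yaw (deg)
    y=np.radians(yaw); x=np.array([np.cos(y),np.sin(y),0]); z=np.array([0,0,-1.]); return np.array(pos,float),np.c_[x,np.cross(z,x),z]
def rows(p0,R0,way):
    """way: list of (pos,yaw,nrows) -> rounded tool-frame rows, with the commanded pose propagated"""
    p,M=np.array(p0,float),np.array(R0,float); out=[]
    for pos,yaw,n in way:
        P1,M1=T(pos,yaw); rv=R.from_matrix(M.T@M1).as_rotvec(); ps=p.copy(); Ms=M.copy()
        for i in range(1,n+1):
            tp=ps+(P1-ps)*i/n; tM=Ms@R.from_rotvec(rv*i/n).as_matrix()
            d=np.r_[M.T@(tp-p),R.from_matrix(M.T@tM).as_rotvec()].round(4)+0.0
            out.append(d.tolist()); p=p+M@d[:3]; M=M@R.from_rotvec(d[3:]).as_matrix()
    return out,p,M
def yawof(rv):
    M=R.from_rotvec(rv).as_matrix(); return np.degrees(np.arctan2(M[1,0],M[0,0])),np.degrees(np.arccos(-M[2,2]))
E
python3 - <<'E'
from h import *
t=load("top0.npz");C=cloud(t).reshape(-1,3)
rad=np.hypot(C[:,0],C[:,1]);az=np.degrees(np.arctan2(C[:,1],C[:,0]))
for a in range(-70,40,10):
    m=(abs(az-a)<5)&(t["z_map"].ravel()>0)
    print(a,[float(C[m&(abs(rad-r)<.05),2].max().round(3)) if (m&(abs(rad-r)<.05)).any() else None for r in(.35,.45,.55,.65,.75)])
p0=[.2499,-.5724,.2162]; M0=R.from_rotvec([-3.07405,-.64187,.00064]).as_matrix()
print(yawof([-3.07405,-.64187,.00064]))
o,p,M=rows(p0,M0,[((.24,-.53,.36),23.6,3),((.35,-.34,.36),20,5),((.42,-.1,.36),16,5),((.4286,.076,.2),12.5,5),((.4286,.076,.11),12.5,3)])
print(o)
E
```

```text
-70 [-0.784, -0.787, -0.782, -0.786, -0.784]
-60 [-0.788, -0.785, -0.78, 0.0, -0.787]
-50 [-0.782, 0.003, 0.124, 0.084, None]
-40 [-0.783, 0.011, 0.203, 0.198, 0.085]
-30 [0.005, 0.218, 0.223, 0.185, 0.176]
-20 [0.032, 0.22, 0.235, 0.579, 0.58]
-10 [0.035, 0.219, 0.218, 0.58, 0.58]
0 [0.007, 0.008, 0.038, 0.58, 0.58]
10 [0.071, 0.07, 0.063, 0.58, 0.58]
20 [0.007, 0.01, 0.103, 0.579, 0.58]
30 [0.006, 0.043, 0.043, 0.008, 0.579]
(np.float64(23.588128691108093), np.float64(0.07508028184415921))
[[0.0026, -0.0143, -0.0479, -0.0004, 0.0, -0.0001], [0.0027, -0.0144, -0.0479, -0.0005, 0.0001, 0.0], [0.0026, -0.0142, -0.048, -0.0004, 0.0, -0.0001], [0.0354, -0.026, 0.0, 0.0, 0.0, 0.0126], [0.035, -0.0265, 0.0, 0.0, 0.0, 0.0125], [0.0347, -0.0269, 0.0, 0.0, 0.0, 0.0126], [0.0344, -0.0273, 0.0, 0.0, 0.0, 0.0126], [0.034, -0.0278, 0.0, 0.0, 0.0, 0.0125], [0.0296, -0.0403, 0.0, 0.0, 0.0, 0.014], [0.029, -0.0407, 0.0, 0.0, 0.0, 0.0139], [0.0284, -0.0412, 0.0, 0.0, 0.0, 0.014], [0.0279, -0.0415, 0.0, 0.0, 0.0, 0.014], [0.0272, -0.0419, 0.0, 0.0, 0.0, 0.0139], [0.0114, -0.0334, 0.032, 0.0, 0.0, 0.0122], [0.0109, -0.0335, 0.032, 0.0, 0.0, 0.0122], [0.0106, -0.0336, 0.032, 0.0, 0.0, 0.0123], [0.0101, -0.0337, 0.032, 0.0, 0.0, 0.0122], [0.0097, -0.0339, 0.032, 0.0, 0.0, 0.0122], [0.0, 0.0, 0.03, 0.0, 0.0, 0.0], [0.0, 0.0, 0.03, 0.0, 0.0, 0.0], [0.0, 0.0, 0.03, 0.0, 0.0, 0.0]]
```

Request:
arm_command(
  targets=[
    [[0.0026,-0.0143,-0.048,0,0,0],[0.0026,-0.0143,-0.048,0,0,0],[0.0026,-0.0143,-0.048,0,0,0],[0.035,-0.026,0,0,0,0.0125],[0.035,-0.0265,0,0,0,0.0125],[0.035,-0.027,0,0,0,0.0125],[0.0345,-0.0275,0,0,0,0.0125],[0.034,-0.028,0,0,0,0.0125],[0.0295,-0.04,0,0,0,0.014],[0.029,-0.0405,0,0,0,0.014]],
  ],
  jaw=0.06,
)

```text
clock: 1.35
position: [0.3781, -0.2427, 0.3605]
ee_rot: [-3.101, -0.502, 0.001]
force: [1.0, -0.3, 0.2]
width: 0.65
gripper_force: 0.0
```

Request:
arm_command(
  targets=[
    [[0.0285,-0.041,0,0,0,0.014],[0.028,-0.0415,0,0,0,0.014],[0.027,-0.042,0,0,0,0.014],[0.011,-0.0335,0.032,0,0,0.0122],[0.011,-0.0335,0.032,0,0,0.0122],[0.0105,-0.0335,0.032,0,0,0.0122],[0.01,-0.0335,0.032,0,0,0.0122],[0.01,-0.034,0.032,0,0,0.0122],[0,0,0.04,0,0,0],[0,0,0.04,0,0,0]],
  ],
)

```text
clock: 2.6
position: [0.4282, 0.0758, 0.1196]
ee_rot: [-3.123, -0.344, -0.0]
force: [0.8, -0.9, -0.5]
width: 0.654
gripper_force: 0.0
```

```bash
cat > st.py <<'E'
from h import *
from cell import arm
o=arm.observe(); y,tl=yawof(o["ee_rot"])
print("t %.2f"%o["clock"],"pos",o["position"].round(4),"yaw %.2f tilt %.2f"%(y,tl),"F",o["force"].round(2),"M",o["ft_torque"].round(2),"w %.1f"%(o["width"]*91.8),"gf",round(o["gripper_force"],1),"j",o["joints"].round(2))
E
python3 st.py
```

```text
t 2.60 pos [0.4282 0.0758 0.1196] yaw 12.57 tilt 0.01 F [ 0.8  -0.88 -0.5 ] M [-0.02 -0.04 -0.  ] w 60.1 gf 0.0 j [ 0.13  0.3  -0.51  2.1   0.21  0.78 -1.86]
```

Request:
arm_command(
  targets=[
    [[0.0004,0,0.03,0,0,0],[0,0,0.03,0,0,0],[0,0,0.01,0,0,0],[0,0,0,0,0,0]],
  ],
)

```text
clock: 3.1
position: [0.4285, 0.0755, 0.0507]
ee_rot: [3.123, 0.342, -0.002]
force: [0.2, 1.6, 0.3]
width: 0.653
gripper_force: 0.0
```

Request:
arm_command(
  targets=[
    [[0,0,0,0,0,0],[0,0,0,0,0,0],[0,0,0,0,0,0],[0,0,0,0,0,0],[0,0,0,0,0,0],[0,0,0,0,0,0]],
  ],
  jaw=0.0,
  newtons=30,
)

```text
clock: 3.85
position: [0.4288, 0.0755, 0.0508]
ee_rot: [3.123, 0.342, -0.0]
force: [-0.4, -0.1, -0.2]
width: 0.049
gripper_force: 0.0
```

```bash
python3 st.py
```

```text
t 3.85 pos [0.4288 0.0755 0.0508] yaw 12.50 tilt 0.00 F [-0.44 -0.09 -0.21] M [-0.    0.07 -0.  ] w 4.5 gf 0.0 j [ 0.07  0.41 -0.46  2.17  0.31  0.62 -1.96]
```

Run:
```python
from h import *
from cell import arm
c=np.zeros((560,800,3),np.uint8)
for n,b,x in(("scene",(180,290,220,320),0),("top",(180,300,230,345),400)):
    im=arm.get_image(n); np.savez(f"{n}1.npz",**im)
    k=im["pixels"][b[0]:b[1],b[2]:b[3]]; k=cv2.resize(k,None,fx=400/k.shape[1],fy=400/k.shape[1],interpolation=cv2.INTER_CUBIC)
    c[:k.shape[0],x:x+400]=k
cv2.imwrite("pics/c2.png",c[:,:,::-1])
```

```text
(no output)
```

View pics/c2.png

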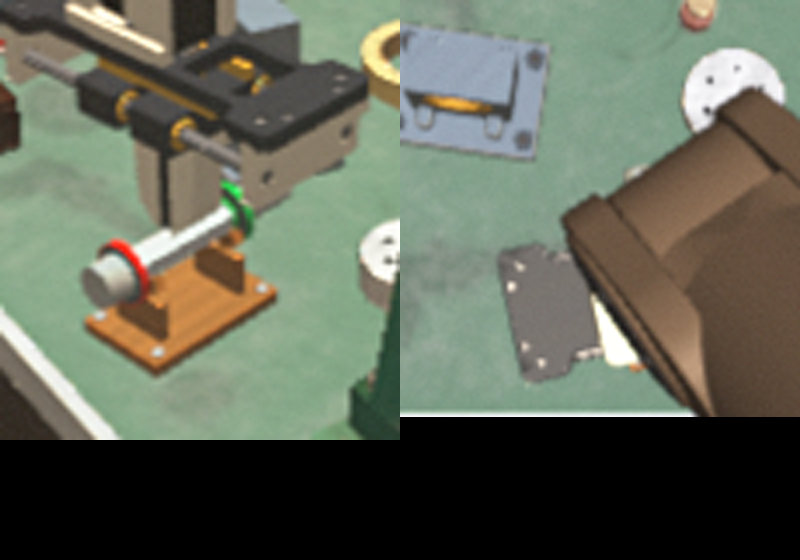

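Run:
```python
from h import *
s0=load("scene0.npz");s=load("scene1.npz");t=load("top1.npz")
def proj(im,X):
    Rw=rot(im).T; return cv2.projectPoints(np.array(X,float).reshape(-1,1,3),cv2.Rodrigues(Rw)[0],-Rw@np.array(im["xyz"]),K(im),np.array(im["dist"],float))[0][:,0]
n=np.array([-np.sin(np.radians(12.5)),np.cos(np.radians(12.5)),0])
d=np.array([n[1],-n[0],0])
c=np.array([.4288,.0755,.0508])
pts=[c,c+[0,0,-.019],c+n*.03,c-n*.03,c-d*.056,c+d*.078]
print((proj(s,pts)-[220,180])*4)
for im in(s0,s):
    hsv=cv2.cvtColor(im["pixels"],cv2.COLOR_RGB2HSV);H,S,V=[hsv[...,i].astype(int) for i in range(3)]
    roi=np.zeros((420,560),bool);roi[215:275,235:300]=1
    for m in((H>50)&(H<80)&(S>150),((H<5)|(H>172))&(S>150)&(V>120)):
        v,u=np.nonzero(m&roi);print(u.mean(),v.mean(),len(u))
D=cloud(s)-c; L=np.stack([D@d,D@n,D[...,2]],-1)*1000
for v in range(215,240,3): print(v,[(k,L[v,k].round(0).astype(int).tolist()) for k in range(254,280,3)])
```

```text
[[180.09474408 236.38940963]
 [181.13823828 266.37554285]
 [140.04207521 213.92107006]
 [221.74857314 259.7434951 ]
 [ 99.51468573 283.60066681]
 [283.25946496 175.89201394]]
278.47058823529414 228.64705882352942 17
252.3793103448276 244.6206896551724 29
278.5833333333333 228.83333333333334 12
252.46666666666667 244.93333333333334 30
215 [(254, [-38, -12, 81]), (257, [-38, -20, 84]), (260, [-38, -29, 88]), (263, [-34, -33, 88]), (266, [-33, -40, 90]), (269, [-31, -46, 92]), (272, [-28, -50, 92]), (275, [-2, -33, 73]), (278, [-39, -77, 109])]
218 [(254, [-12, 18, 49]), (257, [-12, 9, 53]), (260, [-37, -28, 80]), (263, [-33, -32, 80]), (266, [-13, -18, 65]), (269, [-15, -29, 71]), (272, [-31, -54, 89]), (275, [-30, -61, 91]), (278, [-28, -66, 93])]
221 [(254, [-11, 19, 41]), (257, [-11, 10, 45]), (260, [-8, 4, 46]), (263, [-14, -11, 56]), (266, [-12, -17, 57]), (269, [-7, -20, 56]), (272, [1, -20, 52]), (275, [104, 74, -37]), (278, [-31, -69, 89])]
224 [(254, [-12, 18, 35]), (257, [-13, 9, 39]), (260, [-10, 3, 40]), (263, [-12, -9, 47]), (266, [-11, -16, 49]), (269, [-5, -19, 48]), (27
[... 344 characters left out ...]
5, 30]), (266, [-12, -17, 36]), (269, [-6, -19, 34]), (272, [1, -20, 31]), (275, [31, 2, 7]), (278, [31, -8, 11])]
233 [(254, [52, 91, -53]), (257, [-11, 11, 16]), (260, [-11, 2, 20]), (263, [-11, -7, 24]), (266, [-12, -16, 28]), (269, [-7, -19, 27]), (272, [3, -18, 22]), (275, [24, -5, 5]), (278, [32, -6, 2])]
236 [(254, [42, 81, -51]), (257, [47, 76, -51]), (260, [-11, 3, 12]), (263, [-13, -8, 18]), (266, [-12, -16, 21]), (269, [9, -3, 5]), (272, [15, -5, 2]), (275, [23, -6, -1]), (278, [31, -7, -4])]
239 [(254, [34, 72, -52]), (257, [-14, 10, 3]), (260, [-13, 1, 6]), (263, [-9, -3, 6]), (266, [-3, -6, 4]), (269, [5, -6, 1]), (272, [14, -6, -4]), (275, [25, -4, -10]), (278, [26, -12, -7])]
```

Run:
```python
from cell import arm
print([a for a in dir(arm) if not a.startswith('__')], arm.tip_reach)
from h import *
s=load("scene1.npz")
# fingertip profile: lowest points of finger above handle, world z
C=cloud(s); c=np.array([.4288,.0755,0]); th=np.radians(12.5); d=np.array([np.cos(th),np.sin(th),0]);n=np.array([-d[1],d[0],0])
for u in range(252,276):
    print(u,[(v,[int(x) for x in (((C[v,u]-c)@d)*1000,((C[v,u]-c)@n)*1000,C[v,u,2]*1000)]) for v in range(226,244,2)])
```

```text
['PlanningError', 'get_image', 'observe', 'sign_off', 'tip_reach'] 0.019
252 [(226, [66, 114, 0]), (228, [62, 109, -1]), (230, [55, 102, 0]), (232, [52, 98, -3]), (234, [46, 92, -2]), (236, [38, 83, 0]), (238, [34, 80, -2]), (240, [29, 74, -2]), (242, [-39, -3, 65])]
253 [(226, [69, 113, 0]), (228, [63, 106, 0]), (230, [56, 99, 0]), (232, [52, 94, -1]), (234, [45, 87, 0]), (236, [41, 84, -2]), (238, [35, 76, 0]), (240, [30, 71, -1]), (242, [-29, 4, 56])]
254 [(226, [-12, 18, 80]), (228, [-10, 21, 73]), (230, [59, 98, 0]), (232, [54, 93, -1]), (234, [48, 87, -1]), (236, [41, 80, 0]), (238, [36, 75, 0]), (240, [31, 69, -1]), (242, [-29, 1, 57])]
255 [(226, [-10, 16, 80]), (228, [-11, 16, 76]), (230, [-13, 14, 73]), (232, [56, 93, -2]), (234, [50, 86, -2]), (236, [45, 81, -2]), (238, [37, 72, 0]), (240, [32, 67, 0]), (242, [-26, 1, 56])]
256 [(226, [-11, 13, 82]), (228, [-11, 13, 77]), (230, [-12, 12, 73]), (232, [-12, 12, 68]), (234, [51, 84, -1]), (236, [44, 76, 0]), (238, [39, 71, 0]), (240, [-19, 6, 55]), (242, [-24, 1, 55])]
257 [(226, [-12, 8, 85]), (228, [-11, 10, 79]), (230, [-1
[... 2990 characters left out ...]
232, [0, -20, 77]), (234, [17, -2, 55]), (236, [15, -4, 53]), (238, [13, -7, 50]), (240, [12, -7, 45]), (242, [24, 4, 28])]
273 [(226, [5, -19, 89]), (228, [3, -20, 85]), (230, [6, -17, 78]), (232, [4, -19, 75]), (234, [20, -2, 54]), (236, [13, -9, 56]), (238, [17, -5, 47]), (240, [27, 4, 32]), (242, [24, 2, 29])]
274 [(226, [5, -21, 89]), (228, [7, -19, 83]), (230, [9, -17, 76]), (232, [7, -19, 73]), (234, [20, -5, 55]), (236, [20, -5, 50]), (238, [20, -5, 45]), (240, [23, -2, 37]), (242, [23, -1, 32])]
275 [(226, [32, 3, 65]), (228, [30, 1, 62]), (230, [31, 1, 57]), (232, [26, -2, 56]), (234, [23, -5, 53]), (236, [23, -5, 49]), (238, [21, -7, 46]), (240, [21, -7, 41]), (242, [25, -3, 31])]
```

Request:
arm_command(
  targets=[
    [[0,0,0,0,0,0],[0,0,0,0,0,0],[0,0,0,0,0,0],[0,0,0,0,0,0],[0,0,0.015,0,0,0],[0,0,0.012,0,0,0],[0,0,0,0,0,0]],
  ],
  jaw=0.06,
)

```text
clock: 4.82
position: [0.4277, 0.0753, 0.0225]
ee_rot: [3.123, 0.343, -0.004]
force: [0.1, 0.1, 1.0]
width: 0.649
gripper_force: 0.0
```

```bash
python3 st.py
python3 - <<'E'
from h import *
from cell import arm
s=arm.get_image("scene"); np.savez("scene2.npz",**s)
C=cloud(s); c=np.array([.4288,.0755,0]); th=np.radians(12.5); d=np.array([np.cos(th),np.sin(th),0]);n=np.array([-d[1],d[0],0])
L=np.stack([(C-c)@d,(C-c)@n,C[...,2]],-1)*1000
for lo,hi in((15,60),(-60,-15)):
    m=(abs(L[...,0]+3)<12)&(L[...,1]>lo)&(L[...,1]<hi)&(L[...,2]>14)&(L[...,2]<75); m[:200]=0
    q=L[m]; print(lo,len(q),q.min(0) if len(q) else "",np.percentile(q[:,2],[2,5,10]) if len(q) else "")
E
```

```text
t 4.83 pos [0.4277 0.0753 0.0225] yaw 12.53 tilt 0.16 F [0.15 0.1  0.98] M [ 0.05  0.02 -0.03] w 59.6 gf 0.0 j [ 0.03  0.46 -0.42  2.2   0.36  0.55 -2.01]
15 190 [-14.99074894  28.00991754  34.55639382] [36.29148053 38.12791641 40.79914456]
-60 151 [-14.83475869 -48.97363872  32.06040696] [35.6423778  40.25340183 44.39635635]
```

Request:
arm_command(
  targets=[
    [[0.0005,0,0.003,0,0,0],[0,0,0,0,0,0],[0,0,0,0,0,0],[0,0,0,0,0,0],[0,0,0,0,0,0],[0,0,0,0,0,0]],
  ],
  jaw=0.0,
  newtons=30,
)

```text
clock: 5.62
position: [0.4294, 0.076, 0.021]
ee_rot: [-3.123, -0.343, -0.001]
force: [-0.1, 1.9, 0.3]
width: 0.171
gripper_force: 30.0
```

```bash
python3 st.py
```

```text
t 5.62 pos [0.4294 0.076  0.021 ] yaw 12.53 tilt 0.03 F [-0.09  1.93  0.31] M [0.38 0.13 0.01] w 15.7 gf 30.0 j [ 0.03  0.47 -0.42  2.2   0.36  0.54 -2.01]
```

Request:
arm_command(
  targets=[
    [[0,0,0,0,0,0],[0,0,-0.01,0,0,0],[0,0,-0.03,0,0,0],[0,0,-0.04,0,0,0],[0,0,-0.04,0,0,0],[0,0,0,0,0,0]],
  ],
  newtons=55,
)

```text
clock: 6.38
position: [0.4311, 0.0758, 0.1438]
ee_rot: [3.123, 0.341, 0.009]
force: [0.6, -0.1, -2.1]
width: 0.167
gripper_force: 55.0
```

```bash
python3 st.py
python3 - <<'E'
from h import *
from cell import arm
o=arm.observe()
r,p,M=rows(o["position"],R.from_rotvec(o["ee_rot"]).as_matrix(),[((.4504,.2189,.14),-8.3,6)]);print(r)
E
```

```text
t 6.38 pos [0.4311 0.0758 0.1438] yaw 12.47 tilt 0.31 F [ 0.62 -0.09 -2.14] M [-0.02 -0.02 -0.01] w 15.3 gf 55.0 j [ 0.15  0.27 -0.53  2.07  0.18  0.84 -1.84]
[[0.0083, -0.0226, 0.0007, 0.0, -0.0009, 0.0604], [0.0069, -0.023, 0.0006, -0.0001, -0.0009, 0.0604], [0.0055, -0.0235, 0.0007, 0.0, -0.001, 0.0604], [0.0041, -0.0237, 0.0006, -0.0001, -0.0009, 0.0604], [0.0026, -0.0239, 0.0006, 0.0, -0.0009, 0.0604], [0.0012, -0.024, 0.0007, 0.0, -0.0009, 0.0605]]
```

Request:
arm_command(
  targets=[
    [[0.0083,-0.0226,0.0007,0,0,0.0604],[0.007,-0.023,0.0006,0,0,0.0604],[0.0055,-0.0235,0.0006,0,0,0.0604],[0.004,-0.0237,0.0006,0,0,0.0604],[0.0026,-0.024,0.0006,0,0,0.0604],[0.0012,-0.024,0.0006,0,0,0.0604],[0,0,0,0,0,0],[0,0,0,0,0,0]],
  ],
)

```text
clock: 7.38
position: [0.4479, 0.2177, 0.1364]
ee_rot: [3.132, -0.225, -0.002]
force: [0.5, -0.3, -2.4]
width: 0.165
gripper_force: 55.0
```

```bash
python3 st.py; python3 st.py
```

```text
t 7.38 pos [0.4479 0.2177 0.1364] yaw -8.22 tilt 0.11 F [ 0.53 -0.26 -2.38] M [ 0.04  0.   -0.05] w 15.2 gf 55.0 j [-0.19  0.37 -0.47  1.95  0.21  0.88 -2.49]
t 7.38 pos [0.4479 0.2177 0.1364] yaw -8.22 tilt 0.11 F [ 0.53 -0.26 -2.38] M [ 0.04  0.   -0.05] w 15.2 gf 55.0 j [-0.19  0.37 -0.47  1.95  0.21  0.88 -2.49]
```

Request:
arm_command(
  targets=[
    [[0.001,-0.0005,0.03,0,0,0],[0,0,0.03,0,0,0],[0,0,0.03,0,0,0],[0,0,0.0075,0,0,0],[0,0,0,0,0,0],[0,0,0,0,0,0]],
  ],
)

```text
clock: 8.12
position: [0.4503, 0.2193, 0.0407]
ee_rot: [-3.133, 0.227, -0.002]
force: [0.5, 0.1, -1.9]
width: 0.167
gripper_force: 55.0
```

```bash
python3 st.py
cat > see.py <<'E'
import sys
from h import *
from cell import arm
t=arm.get_image("top");s=arm.get_image("scene"); k=sys.argv[1]
np.savez(f"top{k}.npz",**t);np.savez(f"scene{k}.npz",**s)
c=np.zeros((560,800,3),np.uint8)
for im,b,x in((s,(160,270,235,335),0),(t,(170,290,190,305),400)):
    q=im["pixels"][b[0]:b[1],b[2]:b[3]]; q=cv2.resize(q,None,fx=400/q.shape[1],fy=400/q.shape[1],interpolation=cv2.INTER_CUBIC)
    c[:q.shape[0],x:x+400]=q
cv2.imwrite(f"pics/s{k}.png",c[:,:,::-1])
E
python3 see.py 3
```

```text
t 8.12 pos [0.4503 0.2193 0.0407] yaw -8.28 tilt 0.09 F [ 0.46  0.14 -1.91] M [0.09 0.04 0.  ] w 15.4 gf 55.0 j [-0.25  0.5  -0.42  2.03  0.32  0.66 -2.59]
```

View pics/s3.png

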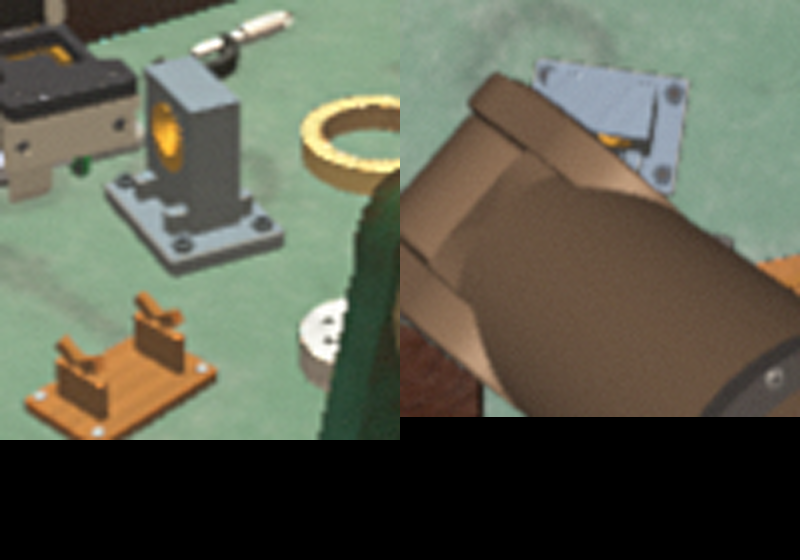

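Run:
```python
from h import *
s=load("scene3.npz")
def proj(im,X):
    Rw=rot(im).T; return cv2.projectPoints(np.array(X,float).reshape(-1,1,3),cv2.Rodrigues(Rw)[0],-Rw@np.array(im["xyz"]),K(im),np.array(im["dist"],float))[0][:,0]
d=np.array([.9895,-.1444,0]);c=np.array([.4503,.2193,.0695])
print((proj(s,[c+d*a for a in(-.056,-.04,0,.04,.078)])-[235,160])*4)
print(proj(s,[[.5577,.1994,.097]]),)
C=cloud(s);D=C-c; L=np.stack([D@d,D@np.array([.1444,.9895,0]),D[...,2]],-1)*1000
for v in range(192,212,2): print(v,[L[v,u].round(0).astype(int).tolist() for u in range(235,272,3)])
hsv=cv2.cvtColor(s["pixels"],cv2.COLOR_RGB2HSV);H,S,V=[hsv[...,i].astype(int) for i in range(3)]
m=(H>50)&(H<80)&(S>150);m[:, :240]=0;m[:190]=0;m[215:]=0;m[:,280:]=0
print(np.argwhere(m).tolist(),C[m].round(3).tolist())
```

```text
[[-75.10282291 180.31386706]
 [-48.15683167 173.88583688]
 [ 18.05112679 158.10622854]
 [ 82.61912359 142.73718456]
 [142.45730535 128.51129021]]
[[283.28551073 179.68063957]]
192 [[-38, -86, 72], [-33, -91, 73], [-28, -94, 73], [-21, -92, 71], [-14, -92, 69], [-6, -87, 64], [0, -88, 63], [8, -86, 60], [14, -88, 60], [21, -86, 57], [28, -86, 55], [35, -86, 54], [89, 23, -14]]
194 [[-38, -84, 66], [-34, -92, 69], [-26, -88, 65], [-20, -88, 64], [-13, -88, 62], [-5, -85, 58], [1, -85, 57], [7, -88, 57], [13, -89, 56], [21, -86, 52], [27, -87, 51], [35, -85, 49], [89, 24, -20]]
196 [[-39, -88, 64], [-32, -85, 60], [-26, -87, 60], [-19, -85, 57], [-13, -87, 57], [-6, -85, 54], [0, -86, 53], [7, -87, 52], [13, -87, 50], [21, -85, 47], [27, -87, 46], [67, -9, -3], [89, 24, -25]]
198 [[-39, -85, 57], [-33, -87, 57], [-27, -88, 56], [-20, -86, 53], [-13, -86, 51], [-7, -87, 50], [-1, -88, 49], [7, -85, 46], [44, -11, -1], [53, -7, -6], [59, -10, -6], [110, 92, -71], [91, 27, -33]]
200 [[-38, -80, 50], [-33, -86, 52], [-26, -86, 50], [-20, -85, 48], [-13, -86, 47], [23, -7, -4], [29, -9, -4],
[... 390 characters left out ...]
2], [71, 79, -72], [77, 75, -72], [85, 74, -73], [77, 35, -50], [79, 19, -43], [84, 14, -42]]
206 [[-9, 9, -19], [-12, -23, -2], [-5, -23, -4], [1, -25, -4], [8, -26, -6], [53, 76, -72], [60, 72, -72], [67, 70, -73], [72, 61, -69], [70, 37, -56], [75, 30, -53], [78, 17, -47], [83, 11, -45]]
208 [[15, 84, -72], [-13, -25, -6], [-6, -23, -8], [3, -17, -14], [42, 68, -70], [48, 63, -70], [56, 64, -72], [63, 60, -72], [69, 56, -71], [68, 33, -59], [73, 26, -56], [77, 15, -51], [83, 13, -52]]
210 [[12, 76, -73], [-10, -14, -18], [25, 67, -71], [33, 66, -73], [38, 60, -71], [45, 56, -71], [52, 53, -71], [58, 48, -70], [65, 46, -71], [69, 36, -66], [69, 17, -56], [76, 15, -57], [83, 11, -56]]
[] []
```

Request:
arm_command(
  targets=[
    [[0.006,0,0,0,0,0],[0.006,0,0,0,0,0],[0.001,0,0,0,0,0],[0.001,0,0,0,0,0],[0.001,0,0,0,0,0],[0.001,0,0,0,0,0],[0.001,0,0,0,0,0],[0,0,0,0,0,0]],
  ],
)

```text
clock: 9.22
position: [0.4664, 0.2166, 0.0396]
ee_rot: [3.133, -0.226, 0.0]
force: [0.7, -0.1, -0.7]
width: 0.165
gripper_force: 55.0
```

```bash
cat > f.py <<'E'
from h import *
from cell import arm
o=arm.observe(); y,tl=yawof(o["ee_rot"]); a=np.radians(-8.3)
B=R.from_euler('z',a).as_matrix(); p=(o["position"]+[0,0,.029]-[.5577,.1994,.065])@B*1000; F=o["force"]@B
print("t %.2f"%o["clock"],"gauge in bush frame mm",p.round(1),"go depth below face %.1f"%(p[0]+78+16),"nogo %.1f"%(p[0]+56+16),"yaw %.2f tilt %.2f"%(y+8.3,tl),"F block",F.round(1),"M",(o["ft_torque"]@B).round(2),"w %.1f"%(o["width"]*91.8),"j7 %.2f"%o["joints"][6])
E
python3 f.py
```

```text
t 9.22 gauge in bush frame mm [-92.8   3.9   3.6] go depth below face 1.2 nogo -20.8 yaw 0.04 tilt 0.00 F block [ 0.7 -0.  -0.7] M [ 0.05  0.05 -0.02] w 15.1 j7 -2.56
```

Request:
arm_command(
  targets=[
    [[0.001,0,0,0,0,0],[0.001,0,0,0,0,0],[0.001,0,0,0,0,0],[0,0,0,0,0,0]],
  ],
)

```text
clock: 9.72
position: [0.4694, 0.2162, 0.0396]
ee_rot: [3.133, -0.227, 0.0]
force: [-1.2, 0.2, -0.9]
width: 0.165
gripper_force: 55.0
```

```bash
python3 f.py
```

```text
t 9.72 gauge in bush frame mm [-89.8   3.9   3.6] go depth below face 4.2 nogo -17.8 yaw 0.03 tilt 0.00 F block [-1.2  0.  -0.9] M [0.01 0.04 0.05] w 15.2 j7 -2.56
```

Request:
arm_command(
  targets=[
    [[0.001,0,0,0,0,0],[0.0005,0,0,0,0,0],[0.0005,0,0,0,0,0],[0,0,0,0,0,0]],
  ],
)

```text
clock: 10.22
position: [0.4709, 0.2159, 0.0395]
ee_rot: [3.133, -0.226, -0.001]
force: [-2.3, -0.3, 0.3]
width: 0.163
gripper_force: 55.0
```

```bash
python3 f.py
```

```text
t 10.22 gauge in bush frame mm [-88.3   3.8   3.5] go depth below face 5.7 nogo -16.3 yaw 0.05 tilt 0.04 F block [-2.2 -0.7  0.3] M [-0.08  0.48 -0.03] w 15.0 j7 -2.56
```

Request:
arm_command(
  targets=[
    [[0,0.0003,-0.0007,0,0,0],[0,0,0,0,0,0],[0.0005,0,0,0,0,0],[0.0005,0,0,0,0,0],[0,0,0,0,0,0]],
  ],
)

```text
clock: 10.85
position: [0.4717, 0.2154, 0.0401]
ee_rot: [3.133, -0.226, -0.001]
force: [-4.2, 0.1, 0.3]
width: 0.165
gripper_force: 55.0
```

```bash
python3 f.py
```

```text
t 10.85 gauge in bush frame mm [-87.4   3.4   4.1] go depth below face 6.6 nogo -15.4 yaw 0.05 tilt 0.06 F block [-4.2 -0.5  0.3] M [-0.12  0.98 -0.04] w 15.2 j7 -2.55
```

Request:
arm_command(
  targets=[
    [[0,0.0003,-0.0008,0,0,0],[0,0,0,0,0,0],[0,0,0,0,0,0]],
  ],
)

```text
clock: 11.22
position: [0.4722, 0.2151, 0.0411]
ee_rot: [3.133, -0.226, -0.0]
force: [-2.9, -0.8, -1.5]
width: 0.167
gripper_force: 55.0
```

```bash
python3 f.py
```

```text
t 11.22 gauge in bush frame mm [-86.9   3.1   5.1] go depth below face 7.1 nogo -14.9 yaw 0.03 tilt 0.02 F block [-2.7 -1.2 -1.5] M [-0.15  0.83 -0.02] w 15.3 j7 -2.55
```

Request:
arm_command(
  targets=[
    [[0,0.0006,-0.0002,0,0,0],[0,0,0,0,0,0],[0.0005,0,0,0,0,0],[0.0005,0,0,0,0,0],[0,0,0,0,0,0]],
  ],
)

```text
clock: 11.85
position: [0.4734, 0.2144, 0.0414]
ee_rot: [-3.133, 0.227, -0.001]
force: [0.0, -0.7, -2.1]
width: 0.166
gripper_force: 55.0
```

```bash
python3 f.py
```

```text
t 11.85 gauge in bush frame mm [-85.5   2.7   5.4] go depth below face 8.5 nogo -13.5 yaw 0.03 tilt 0.02 F block [ 0.1 -0.7 -2.1] M [-0.2   0.11 -0.03] w 15.2 j7 -2.55
```

Request:
arm_command(
  targets=[
    [[0.001,0.0002,0,0,0,0],[0.001,0,0,0,0,0],[0.001,0,0,0,0,0],[0,0,0,0,0,0]],
  ],
)

```text
clock: 12.35
position: [0.4763, 0.2139, 0.0413]
ee_rot: [-3.133, 0.226, -0.0]
force: [0.3, -1.3, -0.8]
width: 0.166
gripper_force: 55.0
```

```bash
python3 f.py
```

```text
t 12.35 gauge in bush frame mm [-82.7   2.5   5.3] go depth below face 11.3 nogo -10.7 yaw 0.03 tilt 0.01 F block [ 0.5 -1.3 -0.8] M [-0.16  0.05 -0.02] w 15.2 j7 -2.55
```

Request:
arm_command(
  targets=[
    [[0.0015,0.0004,0,0,0,0],[0.0015,0,0,0,0,0],[0.0015,0,0,0,0,0],[0.0015,0,0,0,0,0],[0,0,0,0,0,0]],
  ],
)

```text
clock: 12.98
position: [0.4822, 0.2127, 0.0413]
ee_rot: [-3.133, 0.226, -0.0]
force: [0.1, 0.5, -1.5]
width: 0.166
gripper_force: 55.0
```

```bash
python3 f.py
```

```text
t 12.97 gauge in bush frame mm [-76.6   2.2   5.3] go depth below face 17.4 nogo -4.6 yaw 0.03 tilt 0.02 F block [ 0.   0.5 -1.5] M [0.06 0.04 0.03] w 15.3 j7 -2.54
```

Request:
arm_command(
  targets=[
    [[0.002,0,0,0,0,0],[0.002,0,0,0,0,0],[0.002,0,0,0,0,0],[0.002,0,0,0,0,0],[0.002,0,0,0,0,0],[0.002,0,0,0,0,0],[0.002,0,0,0,0,0],[0,0,0,0,0,0]],
  ],
)

```text
clock: 13.98
position: [0.496, 0.2105, 0.0413]
ee_rot: [-3.133, 0.226, -0.0]
force: [-0.4, -0.7, -0.8]
width: 0.169
gripper_force: 55.0
```

```bash
python3 f.py
```

```text
t 13.97 gauge in bush frame mm [-62.7   2.1   5.3] go depth below face 31.3 nogo 9.3 yaw 0.03 tilt 0.01 F block [-0.3 -0.7 -0.8] M [0.02 0.05 0.  ] w 15.5 j7 -2.52
```

Request:
arm_command(
  targets=[
    [[0.0015,0,0,0,0,0],[0.0015,0,0,0,0,0],[0.0007,0,0,0,0,0],[0.0007,0,0,0,0,0],[0.0007,0,0,0,0,0],[0,0,0,0,0,0]],
  ],
)

```text
clock: 14.72
position: [0.5009, 0.2098, 0.0413]
ee_rot: [3.133, -0.226, 0.0]
force: [-0.5, 0.2, -1.5]
width: 0.167
gripper_force: 55.0
```

```bash
python3 f.py
```

```text
t 14.72 gauge in bush frame mm [-57.7   2.1   5.3] go depth below face 36.3 nogo 14.3 yaw 0.03 tilt 0.00 F block [-0.5  0.1 -1.5] M [ 0.08  0.09 -0.02] w 15.3 j7 -2.51
```

Request:
arm_command(
  targets=[
    [[0.0006,0,0,0,0,0],[0.0006,0,0,0,0,0],[0.0006,0,0,0,0,0],[0,0,0,0,0,0]],
  ],
)

```text
clock: 15.22
position: [0.5027, 0.2096, 0.0413]
ee_rot: [-3.133, 0.226, -0.0]
force: [-0.3, 0.7, -1.4]
width: 0.166
gripper_force: 55.0
```

```bash
python3 f.py
```

```text
t 15.22 gauge in bush frame mm [-55.9   2.1   5.3] go depth below face 38.1 nogo 16.1 yaw 0.04 tilt 0.00 F block [-0.4  0.6 -1.4] M [0.05 0.06 0.05] w 15.3 j7 -2.51
```

Request:
arm_command(
  targets=[
    [[0.0005,0,0,0,0,0],[0.0005,0,0,0,0,0],[0.0004,0,0,0,0,0],[0,0,0,0,0,0]],
  ],
)

```text
clock: 15.72
position: [0.5031, 0.2094, 0.0411]
ee_rot: [3.133, -0.225, -0.002]
force: [-5.7, 0.3, -0.4]
width: 0.168
gripper_force: 55.0
```

```bash
python3 f.py
```

```text
t 15.72 gauge in bush frame mm [-55.5   2.    5.1] go depth below face 38.5 nogo 16.5 yaw 0.07 tilt 0.08 F block [-5.7 -0.6 -0.4] M [-0.01  1.13  0.  ] w 15.4 j7 -2.51
```

Request:
arm_command(
  targets=[
    [[-0.002,0,0,0,0,0],[-0.006,0,0,0,0,0],[-0.01,0,0,0,0,0],[-0.01,0,0,0,0,0],[-0.01,0,0,0,0,0],[-0.01,0,0,0,0,0],[-0.01,0,0,0,0,0],[0,0,0,0,0,0]],
  ],
)

```text
clock: 16.73
position: [0.4457, 0.2179, 0.0414]
ee_rot: [3.133, -0.225, -0.0]
force: [-0.2, -0.0, -1.5]
width: 0.165
gripper_force: 55.0
```

```bash
python3 f.py
```

```text
t 16.73 gauge in bush frame mm [-113.4    2.1    5.4] go depth below face -19.4 nogo -41.4 yaw 0.10 tilt 0.02 F block [-0.2 -0.  -1.5] M [ 0.06  0.03 -0.01] w 15.1 j7 -2.59
```

Request:
arm_command(
  targets=[
    [[0,0,-0.03,0,0,0],[0,0,-0.04,0,0,0],[0,0,-0.03,0,0,-0.1],[0,0,0,0,0,-0.17],[0,0,0,0,0,-0.17],[0,0,0,0,0,-0.17],[0,0,0,0,0,-0.17],[0,0,0,0,0,-0.17],[0,0,0,0,0,-0.17],[0,0,0,0,0,-0.17]],
  ],
)

```text
clock: 17.98
position: [0.447, 0.2175, 0.1413]
ee_rot: [2.636, 1.709, 0.0]
force: [0.6, -0.1, -1.0]
width: 0.168
gripper_force: 55.0
```

Request:
arm_command(
  targets=[
    [[0,0,0,0,0,-0.17],[0,0,0,0,0,-0.17],[0,0,0,0,0,-0.17],[0,0,0,0,0,-0.17],[0,0,0,0,0,-0.17],[0,0,0,0,0,-0.17],[0,0,0,0,0,-0.17],[0,0,0,0,0,-0.17],[0,0,0,0,0,-0.17],[0,0,0,0,0,0]],
  ],
)

```text
clock: 19.23
position: [0.4469, 0.2174, 0.1411]
ee_rot: [-0.728, -3.055, -0.0]
force: [1.1, -0.2, -1.3]
width: 0.168
gripper_force: 55.0
```

```bash
python3 st.py; python3 f.py
```

```text
t 19.23 pos [0.4469 0.2174 0.1411] yaw 153.20 tilt 0.04 F [ 1.11 -0.24 -1.29] M [ 0.05 -0.19 -0.03] w 15.5 gf 55.0 j [ 0.27  0.59 -1.17  1.91  0.62  1.07 -0.06]
t 19.23 gauge in bush frame mm [-112.2    1.9  105.1] go depth below face -18.2 nogo -40.2 yaw 161.50 tilt 0.04 F block [ 1.1 -0.1 -1.3] M [ 0.08 -0.18 -0.03] w 15.5 j7 -0.06
```

Request:
arm_command(
  targets=[
    [[0,0,0,0,0,-0.1615],[0,0,0,0,0,-0.1615],[-0.01,0,0.02,0,0,0],[-0.012,0,0.03,0,0,0],[0,0,0.03,0,0,0],[0,0,0.02,0,0,0],[0,0,0,0,0,0],[0,0,0,0,0,0]],
  ],
)

```text
clock: 20.23
position: [0.4687, 0.2151, 0.0419]
ee_rot: [0.226, 3.133, 0.001]
force: [-0.1, -0.2, -1.1]
width: 0.167
gripper_force: 55.0
```

```bash
python3 st.py; python3 f.py
```

```text
t 20.23 pos [0.4687 0.2151 0.0419] yaw 171.77 tilt 0.05 F [-0.05 -0.18 -1.15] M [ 0.14 -0.12 -0.  ] w 15.3 gf 55.0 j [ 0.2   0.75 -1.07  1.96  0.82  0.95  0.13]
t 20.23 gauge in bush frame mm [-90.3   2.7   5.9] go depth below face 3.7 nogo -18.3 yaw 180.07 tilt 0.05 F block [-0.  -0.2 -1.1] M [ 0.16 -0.1  -0.  ] w 15.3 j7 0.13
```

Request:
arm_command(
  targets=[
    [[-0.003,-0.0005,0.0005,0,0,0],[-0.004,0,0,0,0,0],[-0.004,0,0,0,0,0],[-0.003,0,0,0,0,0],[0,0,0,0,0,0],[0,0,0,0,0,0]],
  ],
)

```text
clock: 20.98
position: [0.482, 0.2121, 0.0408]
ee_rot: [-0.224, -3.133, 0.0]
force: [-0.0, -0.1, -0.2]
width: 0.163
gripper_force: 55.0
```

```bash
python3 f.py
```

```text
t 20.98 gauge in bush frame mm [-76.7   1.7   4.8] go depth below face 17.3 nogo -4.7 yaw 180.12 tilt 0.01 F block [-0.  -0.1 -0.2] M [ 0.1  -0.16 -0.02] w 15.0 j7 0.16
```

Request:
arm_command(
  targets=[
    [[-0.0015,0.0003,-0.0004,0,0,0],[-0.0015,0,0,0,0,0],[-0.001,0,0,0,0,0],[-0.001,0,0,0,0,0],[0,0,0,0,0,0],[0,0,0,0,0,0]],
  ],
)

```text
clock: 21.72
position: [0.4864, 0.2117, 0.041]
ee_rot: [-0.223, -3.133, 0.001]
force: [-4.9, -0.1, -0.2]
width: 0.167
gripper_force: 55.0
```

```bash
python3 f.py
```

```text
t 21.73 gauge in bush frame mm [-72.3   1.8   5. ] go depth below face 21.7 nogo -0.3 yaw 180.15 tilt 0.06 F block [-4.8 -0.9 -0.2] M [ 0.02  1.01 -0.02] w 15.4 j7 0.17
```

Request:
arm_command(
  targets=[
    [[0.001,0,0,0,0,0],[0,-0.0008,-0.0006,0,0,0],[-0.0005,0,0,0,0,0],[-0.0005,0,0,0,0,0],[0,0,0,0,0,0],[0,0,0,0,0,0]],
  ],
)

```text
clock: 22.48
position: [0.4863, 0.2112, 0.0416]
ee_rot: [-0.223, -3.133, -0.0]
force: [-5.0, 2.5, -2.9]
width: 0.164
gripper_force: 55.0
```

```bash
python3 f.py
```

```text
t 22.48 gauge in bush frame mm [-72.3   1.4   5.6] go depth below face 21.7 nogo -0.3 yaw 180.16 tilt 0.06 F block [-5.3  1.7 -2.9] M [0.43 1.07 0.07] w 15.1 j7 0.17
```

```bash
python3 see.py 4
```

```text
(no output)
```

View pics/s4.png

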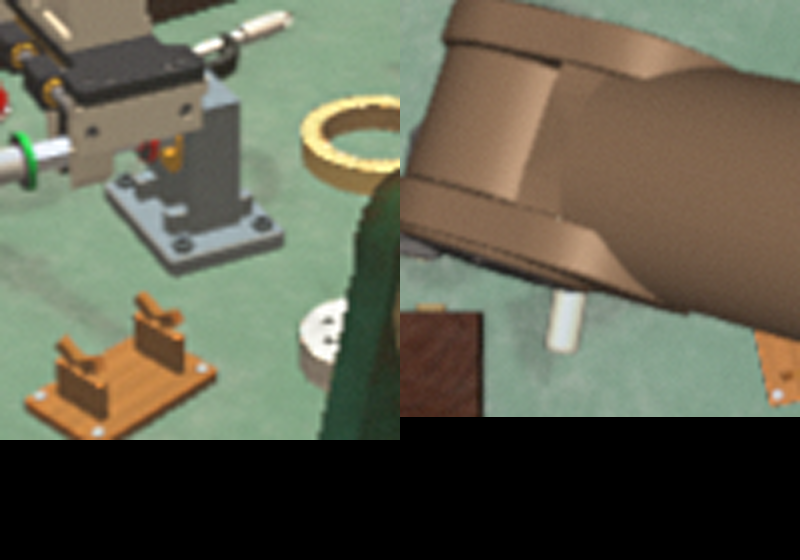

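Run:
```python
from h import *
t=load("top4.npz");yaw=np.radians(-8.3);B=R.from_euler('z',yaw).as_matrix()
L=(cloud(t)-[.5577,.1994,.065])@B*1000
m=np.zeros((420,560),bool);m[250:278,225:248]=1
m&=(L[...,2]>-10)&(L[...,2]<30)
q=L[m];print(len(q),q.min(0),q.max(0))
X=[];Y=[];Z=[]
for x in np.arange(-152,-128,2.):
    k=q[(q[:,0]>=x)&(q[:,0]<x+2)]
    if len(k)>4: X.append(x+1);Y.append((k[:,1].min()+k[:,1].max())/2);Z.append(np.percentile(k[:,2],95)-10);print(x+1,len(k),k[:,1].min(),k[:,1].max(),Z[-1])
p=np.polyfit(X,Y,1);pz=np.polyfit(X,Z,1);print(p,np.degrees(np.arctan(p[0])),"y at -72",np.polyval(p,-72),"at -16",np.polyval(p,-16),"z",np.mean(Z),pz)
```

```text
167 [-146.38581848  -13.23125967    3.63031142] [-108.22559602   11.12949179   19.81926826]
-145.0 9 -8.093426902676969 8.559594565372512 6.105225132999156
-143.0 9 -7.646784711188942 8.417947693173721 7.034792384573759
-141.0 8 -7.657003951855775 9.065807327712738 6.5751481081267436
-139.0 9 -7.4477896373860295 9.32978820520005 6.564491292786553
-137.0 11 -9.075552401571015 9.567184331764963 8.729577872172499
-135.0 8 -8.551900166730649 10.32098872218808 7.198810159240995
-133.0 10 -8.52895019941983 10.67623614789977 7.094608024927737
-131.0 11 -8.121545573117757 11.129491790339154 6.691699263106486
-129.0 9 -7.930490550814203 8.848368813932655 6.849386308658055
[0.04117186 6.35509883] 2.357642450823064 y at -72 3.3907246555133588 at -16 5.696349011581228 z 6.982637616287998 [ 0.0301717  11.11616056]
```

Run:
```python
from h import *
from scipy.ndimage import map_coordinates
def proj(im,X):
    Rw=rot(im).T; return cv2.projectPoints(np.array(X,float).reshape(-1,1,3),cv2.Rodrigues(Rw)[0],-Rw@np.array(im["xyz"]),K(im),np.array(im["dist"],float))[0][:,0]
def prof(im,O,yaw,sgn,z,ys,xs):
    B=R.from_euler('z',np.radians(yaw)).as_matrix(); g=im["pixels"].astype(float).sum(2)
    acc=[]
    for y in ys:
        w=np.array(O)+np.c_[xs*sgn,np.full(len(xs),y),np.full(len(xs),z)]@B.T
        uv=proj(im,w); acc.append(map_coordinates(g,[uv[:,1],uv[:,0]],order=1))
    return np.mean(acc,0)
xs=np.arange(.064,.092,.001)
a=prof(load("top0.npz"),[.4286,.0760,0],12.47,1,.05,[-.003,0,.003],xs)
B=R.from_euler('z',np.radians(-8.3)).as_matrix(); O4=np.array([.5577,.1994,0])+B@np.array([-.0723,.0012,0])
b=prof(load("top4.npz"),O4,-8.3,-1,.0705,[-.003,0,.003],xs)
for x,i,j in zip(xs,a,b): print("%.3f %.0f %.0f"%(x,i,j))
s=load("scene4.npz");hsv=cv2.cvtColor(s["pixels"],cv2.COLOR_RGB2HSV);H,S,V=[hsv[...,i].astype(int) for i in range(3)]
L=(cloud(s)-[.5577,.1994,.065])@B*1000
m=((H<6)|(H>172))&(S>120);m[:,:255]=0;m[:185]=0;m[210:]=0;m[:,290:]=0
print([(v,u,L[v,u].round(1).tolist()) for v,u in np.argwhere(m)])
m=(H>50)&(H<80)&(S>150);m[:185]=0;m[215:]=0;m[:,:232]=0;m[:,250:]=0
print([(v,u,L[v,u].round(1).tolist()) for v,u in np.argwhere(m)][::3])
```

```text
0.064 632 645
0.065 631 645
0.066 632 645
0.067 631 645
0.068 628 645
0.069 628 644
0.070 630 639
0.071 630 628
0.072 628 601
0.073 623 567
0.074 611 519
0.075 589 470
0.076 555 441
0.077 514 424
0.078 477 420
0.079 450 423
0.080 433 426
0.081 424 427
0.082 423 426
0.083 423 424
0.084 425 425
0.085 427 426
0.086 427 427
0.087 426 429
0.088 425 433
0.089 425 438
0.090 423 443
0.091 422 446
[(np.int64(195), np.int64(273), [-33.7, -15.1, 7.2]), (np.int64(195), np.int64(274), [-29.1, -10.3, 3.6]), (np.int64(196), np.int64(270), [-37.4, -6.0, 0.8]), (np.int64(196), np.int64(272), [-35.6, -13.6, 4.2]), (np.int64(196), np.int64(273), [-33.8, -15.1, 4.5]), (np.int64(196), np.int64(274), [-29.2, -10.5, 1.0]), (np.int64(197), np.int64(273), [-33.6, -14.6, 1.5]), (np.int64(198), np.int64(272), [-36.3, -14.8, -0.3]), (np.int64(198), np.int64(273), [-34.1, -15.4, -0.6]), (np.int64(199), np.int64(272), [-36.0, -13.9, -3.5]), (np.int64(199), np.int64(273), [-33.7, -14.5, -3.8])]
[(np.int64(193), np.int64(240), [-107.1, 3.9, 21.2]), (np.int64(194), np.int64(241), [-54.0, 149.5, -67.7]), (np.int64(196), np.int64(241), [-108.3, -5.1, 18.3]), (np.int64(198), np.int64(242), [-108.1, -10.7, 15.9]), (np.int64(200), np.int64(243), [-106.0, -10.6, 10.1]), (np.int64(202), np.int64(243), [-108.2, -16.0, 8.3])]
```

Request:
arm_command(
  targets=[
    [[0.003,0,0,0,0,0],[0,0.0005,0.0004,0,0,0],[-0.001,0,0,0,0,0],[-0.001,0,0,0,0,0],[-0.001,0,0,0,0,0],[0,0,0,0,0,0],[0,0,0,0,0,0]],
  ],
)

```text
clock: 23.45
position: [0.4863, 0.2114, 0.0412]
ee_rot: [-0.223, -3.132, 0.001]
force: [-4.6, 0.6, -2.5]
width: 0.167
gripper_force: 55.0
```

```bash
python3 f.py
```

```text
t 23.45 gauge in bush frame mm [-72.4   1.5   5.2] go depth below face 21.6 nogo -0.4 yaw 180.15 tilt 0.07 F block [-4.6 -0.1 -2.5] M [0.09 0.9  0.02] w 15.3 j7 0.17
```

Request:
arm_command(
  targets=[
    [[-0.0003,0,0.0003,0,0,0],[-0.0004,0,0,0,0,0],[-0.0003,0,0,0,0,0],[0,0,0,0,0,0],[0,0,0,0,0,0]],
  ],
)

```text
clock: 24.08
position: [0.4865, 0.2113, 0.0408]
ee_rot: [-0.222, -3.131, 0.001]
force: [-8.1, 2.2, -1.1]
width: 0.164
gripper_force: 55.0
```

```bash
python3 f.py
```

```text
t 24.07 gauge in bush frame mm [-72.2   1.5   4.8] go depth below face 21.8 nogo -0.2 yaw 180.18 tilt 0.13 F block [-8.3  1.  -1.1] M [ 0.06  1.45 -0.02] w 15.0 j7 0.17
```

Request:
arm_command(
  targets=[
    [[-0.0004,0.0001,0,0,0,0],[0,0,0,0,0,0],[0,0,0,0,0,0],[0,0,0,0,0,0],[0,0,0,0,0,0],[0,0,0,0,0,0],[0,0,0,0,0,0],[0,0,0,0,0,0],[0,0,0,0,0,0]],
  ],
)

```text
clock: 25.2
position: [0.4866, 0.2114, 0.0408]
ee_rot: [-0.222, -3.131, 0.001]
force: [-9.8, 0.8, -0.5]
width: 0.168
gripper_force: 55.0
```

```bash
python3 f.py
```

```text
t 25.20 gauge in bush frame mm [-72.1   1.6   4.8] go depth below face 21.9 nogo -0.1 yaw 180.19 tilt 0.16 F block [-9.8 -0.6 -0.5] M [ 0.05  1.7  -0.03] w 15.4 j7 0.17
```

Request:
arm_command(
  targets=[
    [[0.002,0,0,0,0,0],[0.002,0,0,0,0,0],[0,0.0015,-0.0003,0,0,0],[-0.001,0,0,0,0,0],[-0.001,0,0,0,0,0],[0,0,0,0,0,0],[0,0,0,0,0,0]],
  ],
)

```text
clock: 26.08
position: [0.4858, 0.2129, 0.0411]
ee_rot: [-0.223, -3.132, 0.001]
force: [-4.1, -0.6, 0.2]
width: 0.167
gripper_force: 55.0
```

```bash
python3 f.py
```

```text
t 26.07 gauge in bush frame mm [-73.1   3.    5.1] go depth below face 20.9 nogo -1.1 yaw 180.15 tilt 0.09 F block [-4.  -1.2  0.2] M [-0.2   0.86 -0.04] w 15.3 j7 0.17
```

Request:
arm_command(
  targets=[
    [[0.003,-0.001,0,0,0,0],[0.01,0,0,0,0,0],[0.02,0,0,0,0,0],[0.01,0,0,0,0,0],[0,0,-0.03,0,0,0],[0,0,-0.04,0,0,0],[0,0,-0.02,0,0,0],[0,0,0,0,0,0]],
  ],
)

```text
clock: 27.08
position: [0.4449, 0.2187, 0.1326]
ee_rot: [0.224, 3.131, 0.002]
force: [-0.5, -0.4, -1.6]
width: 0.169
gripper_force: 55.0
```

```bash
python3 st.py
python3 - <<'E'
from h import *
from cell import arm
o=arm.observe()
r,p,M=rows(o["position"],R.from_rotvec(o["ee_rot"]).as_matrix(),[((.4272,.0755,.13),192.5,6)]);print(r)
E
```

```text
t 27.07 pos [0.4449 0.2187 0.1326] yaw 171.80 tilt 0.18 F [-0.54 -0.38 -1.62] M [ 0.09 -0.12 -0.01] w 15.5 gf 55.0 j [ 0.27  0.61 -1.19  1.93  0.66  1.06  0.22]
[[-0.0005, -0.0241, 0.0004, 0.0001, 0.0005, -0.0602], [0.001, -0.024, 0.0004, 0.0002, 0.0005, -0.0602], [0.0024, -0.0239, 0.0004, 0.0001, 0.0006, -0.0603], [0.0038, -0.0238, 0.0005, 0.0001, 0.0005, -0.0602], [0.0053, -0.0234, 0.0004, 0.0002, 0.0005, -0.0602], [0.0067, -0.0232, 0.0004, 0.0001, 0.0005, -0.0602]]
```

Request:
arm_command(
  targets=[
    [[-0.0005,-0.024,0,0,0,-0.0602],[0.001,-0.024,0,0,0,-0.0602],[0.0024,-0.0239,0,0,0,-0.0602],[0.0038,-0.0238,0,0,0,-0.0602],[0.0053,-0.0234,0,0,0,-0.0602],[0.0067,-0.0232,0,0,0,-0.0602],[0,0,0.03,0,0,0],[0,0,0.03,0,0,0],[0,0,0,0,0,0],[0,0,0,0,0,0]],
  ],
)

```text
clock: 28.32
position: [0.4264, 0.0754, 0.0718]
ee_rot: [0.344, -3.123, -0.001]
force: [0.2, 0.6, -2.0]
width: 0.163
gripper_force: 55.0
```

```bash
python3 st.py
python3 - <<'E'
from h import *
from cell import arm
c=np.zeros((560,800,3),np.uint8)
for n,b,x in(("scene",(180,290,220,320),0),("top",(190,300,250,365),400)):
    im=arm.get_image(n); np.savez(f"{n}5.npz",**im)
    k=im["pixels"][b[0]:b[1],b[2]:b[3]]; k=cv2.resize(k,None,fx=400/k.shape[1],fy=400/k.shape[1],interpolation=cv2.INTER_CUBIC)
    c[:k.shape[0],x:x+400]=k
cv2.imwrite("pics/s5.png",c[:,:,::-1])
E
```

```text
t 28.32 pos [0.4264 0.0754 0.0718] yaw -167.44 tilt 0.03 F [ 0.2   0.59 -2.  ] M [ 0.12 -0.15  0.  ] w 15.0 gf 55.0 j [ 0.54  0.59 -1.13  2.13  0.72  0.88  0.77]
```

View pics/s5.png

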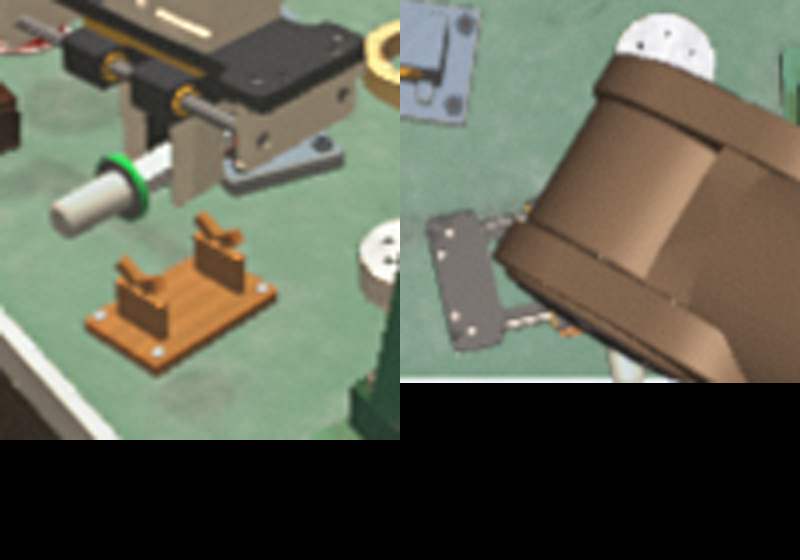

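Run:
```python
from h import *
th=np.radians(12.3);d=np.array([np.cos(th),np.sin(th),0]);n=np.array([-d[1],d[0],0]);c=np.array([.4292,.0760,0])
for f,col in(("scene0.npz","r"),("scene5.npz","g")):
    s=load(f);C=cloud(s)-c;L=np.stack([C@d,C@n,C[...,2]],-1)*1000
    hsv=cv2.cvtColor(s["pixels"],cv2.COLOR_RGB2HSV);H,S,V=[hsv[...,i].astype(int) for i in range(3)]
    m=((H<6)|(H>172))&(S>120) if col=="r" else (H>50)&(H<80)&(S>130)
    m&=(abs(L[...,1])<22)&(L[...,0]>-60)&(L[...,0]<-15)&(L[...,2]>20)
    q=L[m];print(f,len(q),np.median(q,0),np.percentile(q[:,0],[10,25,75,90]),q[:,1].min(),q[:,1].max(),q[:,2].min(),q[:,2].max())
    # handle/plug side points
    p=L[(abs(L[...,1])<14)&(L[...,0]<-42)&(L[...,0]>-110)&(L[...,2]>35)&(L[...,2]<125)];print("end",np.percentile(p[:,0],[1,3]),len(p),p[:,1].min(),p[:,1].max())
```

```text
scene0.npz 38 [-41.0361425   -8.94634805  60.50854492] [-43.50352504 -42.87425375 -39.73250454 -38.53355324] -17.356432602935378 7.3960757867517675 43.006711524486654 66.68660023015028
end [-60.77669596 -60.6871128 ] 183 -13.599664595368878 13.854165323913767
scene5.npz 27 [-39.63285657  -9.87983238 113.30476391] [-42.07944743 -40.98415266 -38.98494279 -37.97646067] -18.355261929428337 5.278659237855055 99.83368045630463 117.93176733959754
end [-80.84409512 -80.53360201] 235 -13.210497663433351 12.860831299007629
```

Request:
arm_command(
  targets=[
    [[0.0007,0.0006,0.02,0,0,0],[0,0,0.018,0,0,0],[0,0,0.008,0,0,0],[0,0,0.002,0,0,0],[0,0,0,0,0,0],[0,0,0,0,0,0]],
  ],
)

```text
clock: 29.18
position: [0.4259, 0.0755, 0.0239]
ee_rot: [-0.342, 3.122, -0.0]
force: [-0.4, -0.4, -1.8]
width: 0.172
gripper_force: 55.0
```

```bash
python3 st.py
```

```text
t 29.18 pos [0.4259 0.0755 0.0239] yaw -167.49 tilt 0.05 F [-0.39 -0.37 -1.79] M [ 0.13 -0.15  0.01] w 15.8 gf 55.0 j [ 0.47  0.66 -1.04  2.17  0.83  0.79  0.67]
```

Request:
arm_command(
  targets=[
    [[0,0,0.001,0,0,0],[0,0,0.001,0,0,0],[0,0,0.0007,0,0,0],[0,0,0,0,0,0],[0,0,0,0,0,0]],
  ],
)

```text
clock: 29.8
position: [0.4257, 0.0755, 0.0208]
ee_rot: [-0.343, 3.123, -0.0]
force: [0.9, 0.1, 3.1]
width: 0.164
gripper_force: 55.0
```

```bash
python3 st.py
```

```text
t 29.80 pos [0.4257 0.0755 0.0208] yaw -167.48 tilt 0.01 F [0.86 0.1  3.08] M [-0.01 -0.01  0.04] w 15.0 gf 55.0 j [ 0.46  0.66 -1.03  2.17  0.84  0.78  0.66]
```

Request:
arm_command(
  targets=[
    [[0,0,0,0,0,0],[0,0,0,0,0,0],[0,0,0,0,0,0],[0,0,0,0,0,0],[0,0,0,0,0,0],[0,0,-0.01,0,0,0],[0,0,-0.03,0,0,0],[0,0,-0.05,0,0,0],[0,0,-0.05,0,0,0],[0,0,-0.04,0,0,0]],
  ],
  jaw=0.06,
)

```text
clock: 31.05
position: [0.4255, 0.076, 0.2031]
ee_rot: [-0.344, 3.122, 0.001]
force: [0.7, -0.1, -0.2]
width: 0.653
gripper_force: 0.0
```

```bash
python3 st.py
python3 - <<'E'
from h import *
from cell import arm
c=np.zeros((560,800,3),np.uint8)
for n,b,x in(("scene",(180,290,220,320),0),("top",(190,300,250,365),400)):
    im=arm.get_image(n); np.savez(f"{n}6.npz",**im)
    k=im["pixels"][b[0]:b[1],b[2]:b[3]]; k=cv2.resize(k,None,fx=400/k.shape[1],fy=400/k.shape[1],interpolation=cv2.INTER_CUBIC)
    c[:k.shape[0],x:x+400]=k
cv2.imwrite("pics/s6.png",c[:,:,::-1])
E
```

```text
t 31.05 pos [0.4255 0.076  0.2031] yaw -167.44 tilt 0.06 F [ 0.75 -0.08 -0.24] M [ 0.02 -0.17 -0.04] w 60.0 gf 0.0 j [ 0.69  0.37 -1.24  1.97  0.4   1.08  1.07]
```

View pics/s6.png

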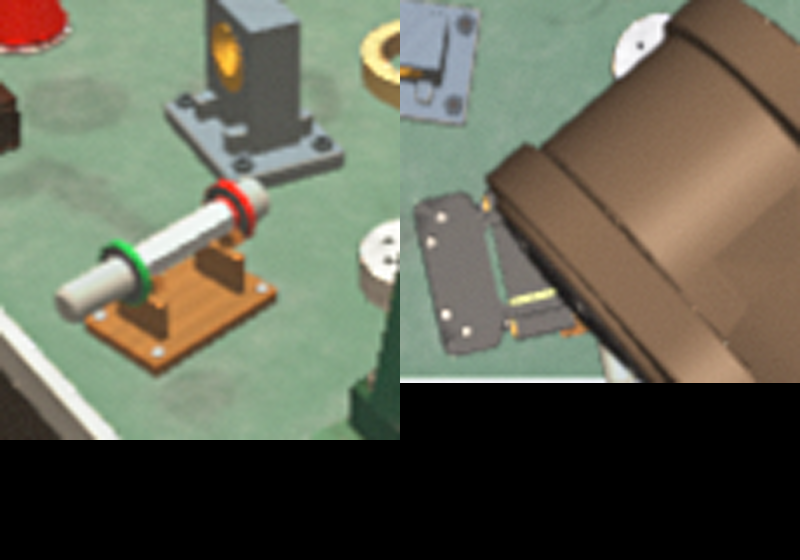

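```bash
python3 -c "
from cell import arm
print(arm.sign_off())"
```

```text
the job is handed in; nothing more can be done
None
```

The job is handed in but no verdict came back: the go end went home until its guard met the bush (about 6 N), the no-go end stopped in the countersink at about 10 N for a second (depth estimated at 2.5 mm, not measured directly), and the gauge is released in the rest, turned end for end. My first grasp closed above the handle because the fingertips stood about 30 mm higher than the reported tool position implied. I kept well clear of the oil can, loupe and vial, but did not measure them again.

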